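Tip a standing heat sink into its bay and push it home

TASK

The tall aluminium heat sink stands on end on the rubber mat, flat face away from the marked bay. Without gripping or lifting anything, push against the flat face near the top so that it topples over and comes to lie fins down, completely inside the white-outlined bay; then push it along the mat, end on, until its far end sits square against the metal stop bar. Leave the short heat sink, the converter modules, the solder reel and the tape roll where they are.

Things in the scene. Friction and masses are not known exactly. Their poses are not given: they have to be found in the camera images.
- mat: Black rubber mat fixed to the worktop, 170 mm (its x) by 320 mm (its y), 4 mm thick; origin on the worktop, 20 mm to -y of the mat's centre. Its +y axis is the direction in which the sink is to be tipped and pushed. White lines mark the bay; an aluminium stop bar (126 mm along x, 16 mm deep, 14 mm above the mat) closes it at +y.
- bay (a point): Centre of the bay on the mat's top face, axes as the mat. The bay is 120 mm along x and 185 mm along y inside its lines: white line at y = -92.5 mm, the stop bar's face at y = +92.5 mm, white lines at x = -60 and +60 mm.
- stop_face (a point): Foot of the middle of the stop bar's face towards the bay, on the mat's top face; axes as the mat. The face looks to -y.
- tall_sink: Loose aluminium heat sink standing on end on the mat: 60 mm wide (its x), 50 mm thick (y), 130 mm tall (z), about 0.42 kg. Origin: centre of its lower end. Flat face at y = -25 mm; fins point to +y, ending at y = +25 mm (gaps too narrow for a finger). Starts within 5 degrees of square to the mat, the fins' foot 12 to 28 mm inside the bay's near (-y) line, the flat face outside it.
- sink_mid (a point): Middle of the tall heat sink (its centre of mass), 65 mm above its lower end; axes as the sink. Pushed at the top towards +y, the sink pivots about the fins' foot and falls by itself once leaned about 21 degrees (its top pushed some 50 mm).
- sink_top (a point): Centre of the tall heat sink's upper end; axes as the sink. Tipped over, the sink is 50 mm high, flat face up, its length along the mat's y; this is then the end that meets the stop bar, 25 mm above the mat and some 20 to 50 mm short of the bar. The other end stays near where the foot was.
- short_sink: Bystander: a smaller heat sink standing on end on the worktop beyond the mat's +x edge, 45 x 40 x 80 mm tall, loose. Origin: centre of its lower end.
- module_a: Bystander: dark potted converter module on pins, 26 x 30 x 27 mm, loose, beside the mat's -x edge. Origin: centre of its underside.
- module_b: Bystander: a second, like converter module, beside the mat's -x edge, further to +y. Origin: centre of its underside.
- solder_reel: Bystander: blue reel of solder standing on its flange, diameter 56 mm, 37 mm high, loose, beside the mat's -x edge. Origin: centre of its underside.
- tape_roll: Bystander: roll of tape lying flat, diameter 92 mm, 19 mm high, loose, on the worktop to the right of the mat. Origin: centre of its underside.
There are look-alikes about, which are no part of the job. What is shaped like the tall_sink but brown is not meant.

How it is judged:
By the outcome, as a careful person would: the job done as asked, in the order asked, and still so for the second after the job is handed in, with the robot touching nothing.
It also fails if it takes over 42 s, if anything falls off the work surface, if the arm or the gripper's body presses on something with over 40 N, if the wrist force passes 120 N, or if a joint passes its speed limit or range.

ROBOT

A 6-joint arm with a two-finger parallel gripper is mounted at the origin on a cart in front of the work surface, level with it; the furniture and walls round the work are solid. World frame = base frame: x ahead of the robot, y to its left, z up, the work surface at z = 0. Lengths are in m, angles in rad, forces in N, time in s.
With the tool pointing down it reaches from about 0.375 to 0.925 m from the base axis. Payload 5.7 kg.
Tool frame: the origin (TCP) lies midway between the tips of the shut fingers; the grasp point (between the pads) lies 19 mm behind it; z points along the fingers, y is the line along which they close (so a half turn about z gives the same grasp; the last joint's range is limited). The gripper opens to 88 mm and grips with 3 to 60 N. Pads are 20 mm wide; open, the fingers measure 115 mm over their backs; the gripper's body (75 mm by 178 mm) begins 61 mm behind the grasp point.
Start: joints at [1.211, 0.359, 1.51, -0, 1.272, -0.115], TCP at [0.145, 0.582, 0.223] pointing down, gripper open.
Joint ranges: [-2.97, 2.97], [-1.01, 2.36], [0.21, 2.38], [-0.96, 4.11], [0.2, 2.71], [-2.98, 2.98]. Speed limits (rad/s): [2.39, 2.39, 3.14, 3.14, 3.14, 3.14].

INTERFACE

Orientations are given as a unit quaternion [x, y, z, w].
In Python, from bench import move_ptp, servo_line, goto_joints, move_gripper, sleep, inverse_kinematics, capture, PlanningError, close_job, spot_in, silhouettes, current_clock, current_joint_pos, current_qvel, current_joint_torque, current_position, current_orientation, current_force, current_torque, current_finger_gap, current_grip_force gives the robot as it stands. Calls block until the motion is done:
- move_ptp(position, orientation): joint-space move of the TCP to a pose.
- servo_line(position, orientation=None, rate=0.15, contact_N=None): straight line of the TCP; orientation=None keeps the orientation; rate is the mean speed in m/s. With contact_N (N) it stops when the force on the tool has changed by that much, and returns True; else False.
- goto_joints(angles): joint-space move.
- move_gripper(opening): finger opening in m; the grip force is fixed at half the most; returns when the fingers have stopped.
- sleep(seconds).
- inverse_kinematics(position, orientation): joint angles nearest the present ones, or None.
- capture(name): name is "side" or "top" or "wrist"; returns a dict with "image" (420x560x3 uint8, blue, green, red), "range_z" (420x560 float32, m along the optical axis (not along the pixel's ray), 0 where there is no reading), "intrinsics" (3x3 intrinsics, pixels), "k1" (the pictures are not rectified: a ray, as slopes to the right and down, at radius r is drawn at 1 + k1 r^2 times it, then the intrinsics apply), "R" (3x3) and "t" (3): a world point X has camera coordinates R X + t. Camera axes: x right, y down, z forward; pixel columns grow to the right and rows downward; lengths in m; the calibration is good to about 2 mm. A picture is of the moment at which its call begins.
A pose or a line that the arm cannot do raises PlanningError and nothing moves.
- close_job(): hands the job in; it is judged then, once.
Trained networks look in the newest picture that a camera, given by its name, has taken for a name from the list of things; names that differ only in an ending like _2 or _b are one class to them, and where a whole thing is asked for, a point or a joint stands for the part that bears it (a point fixed in the world has none). Each returns a list of dicts, best first, with "conf" (0 to 1); they miss things now and then, are a little off and sometimes report something else, mostly with a low value. They report only what shows in the picture. A call takes as long as a camera call. They do not tell look-alikes from the thing itself.
- spot_in(camera, query): "xy" ([column, row] in pixels, amid what is visible of it).
- silhouettes(camera, query): "region" (420x560 bool, what is visible of it) and "xy" ([column, row] in pixels, amid what is visible of it).
Readings, each from a call of its own:
- current_clock(): time.
- current_joint_pos(): joint angles.
- current_qvel(): joint speeds.
- current_joint_torque(): joint torques, N m.
- current_position(): TCP position.
- current_orientation(): TCP orientation.
- current_force(): force on the tool from outside, world axes, zero at the start.
- current_torque(): the same for the moment, N m.
- current_finger_gap(): finger opening in m.
- current_grip_force(): force on a finger pad.
Only numpy, scipy, OpenCV 4.12 (cv2) and the standard library are available. Lean on these libraries where they do the work, as an engineer would, in place of code of your own. Each camera call takes 0.05 s, during which the arm holds its last target. There are 200 camera calls.

## Working session

There is one attempt and no reset: what is moved stays moved. The work goes in short steps, each a Python script; the robot and the scene stay as the last script left them, time stands still between calls to the robot, and variables do not carry over. Pictures are saved under pics/ and viewed, at most 10 in all, crops included, and the job is handed in when it is done.

```bash
ls; mkdir -p pics; cat > h.py <<'E'
import numpy as np, cv2
from bench import *
def deproj(c,uv,z=None):
    K=c["intrinsics"];u,v=uv
    d=np.array([(u-K[0,2])/K[0,0],(v-K[1,2])/K[1,1]]);p=d.copy()
    for _ in range(20): p=d/(1+c["k1"]*(p@p))
    return np.array([p[0],p[1],1.0])
def atz(c,uv,h):
    r=c["R"].T@deproj(c,uv);o=-c["R"].T@c["t"]
    return o+r*(h-o[2])/r[2]
def cloud(c,mask=None):
    Z=c["range_z"];m=Z>0
    if mask is not None:m&=mask
    v,u=np.nonzero(m);K=c["intrinsics"]
    d=np.stack([(u-K[0,2])/K[0,0],(v-K[1,2])/K[1,1]],1);p=d.copy()
    for _ in range(20): p=d/(1+c["k1"]*(p**2).sum(1,keepdims=True))
    z=Z[v,u];X=np.c_[p*z[:,None],z]
    return (X-c["t"])@c["R"],u,v
E
python3 - <<'E'
from h import *
for n in("side","top"):
    c=capture(n);cv2.imwrite(f"pics/{n}0.png",c["image"])
    print(n,-c["R"].T@c["t"],c["R"][2])
    for q in("tall_sink","short_sink","mat","module_a","solder_reel","tape_roll"):
        for d in silhouettes(n,q):
            P,_,_=cloud(c,d["region"])
            print(q,round(d["conf"],2),np.round(d["xy"]),d["region"].sum(),np.round(np.percentile(P,[2,50,98],axis=0),3).tolist() if len(P) else None)
print(current_clock(),current_orientation())
E
```

```text
pics
side [0.21190312 0.89503696 0.60701809] [ 0.33429077 -0.80119465 -0.49632329]
tall_sink 0.97 [254. 235.] 2552 [[0.545, 0.123, 0.004], [0.57, 0.163, 0.081], [0.606, 0.171, 0.134]]
tall_sink 0.91 [262. 183.] 1363 [[0.623, -0.069, 0.037], [0.646, -0.031, 0.096], [0.691, -0.008, 0.131]]
tall_sink 0.64 [310. 275.] 814 [[0.423, 0.132, 0.0], [0.445, 0.17, 0.034], [0.475, 0.186, 0.039]]
short_sink 0.57 [166. 248.] 1192 [[0.704, 0.199, 0.001], [0.718, 0.224, 0.05], [0.757, 0.24, 0.081]]
mat 0.84 [231. 292.] 7783 [[0.493, 0.055, 0.001], [0.566, 0.25, 0.004], [0.666, 0.357, 0.017]]
module_a 0.82 [273. 331.] 315 [[0.443, 0.311, 0.013], [0.454, 0.33, 0.026], [0.468, 0.341, 0.029]]
module_a 0.61 [298. 292.] 230 [[0.436, 0.206, 0.001], [0.448, 0.232, 0.026], [0.461, 0.242, 0.029]]
module_a 0.36 [230. 295.] 7721 [[0.494, 0.056, 0.001], [0.567, 0.25, 0.004], [0.665, 0.356, 0.017]]
solder_reel 0.97 [313. 279.] 744 [[0.424, 0.138, 0.002], [0.445, 0.172, 0.035], [0.473, 0.185, 0.039]]
tape_roll 0.72 [356. 210.] 676 [[0.396, -0.198, -0.001], [0.44, -0.142, 0.013], [0.483, -0.104, 0.02]]
top [0.42067
[... 341 characters left out ...]
0.065], [0.76, 0.238, 0.082]]
short_sink 0.55 [163. 260.] 179 [[0.443, 0.309, 0.017], [0.456, 0.322, 0.026], [0.468, 0.337, 0.03]]
mat 0.97 [219. 204.] 10150 [[0.493, 0.043, -0.001], [0.576, 0.209, 0.003], [0.665, 0.349, 0.018]]
module_a 0.54 [245. 199.] 1002 [[0.545, 0.119, 0.004], [0.571, 0.144, 0.124], [0.605, 0.174, 0.136]]
module_a 0.48 [162. 261.] 160 [[0.443, 0.309, 0.017], [0.456, 0.322, 0.026], [0.467, 0.335, 0.03]]
module_a 0.45 [210. 262.] 152 [[0.437, 0.21, 0.021], [0.45, 0.224, 0.027], [0.462, 0.237, 0.031]]
tape_roll 0.68 [400. 268.] 644 [[0.396, -0.196, -0.002], [0.437, -0.16, 0.017], [0.481, -0.108, 0.023]]
0.7 [ 1.22092345e-01  9.92518745e-01 -2.27064818e-05  8.60145418e-06]
```

```bash
python3 - <<'E'
import cv2,numpy as np
a=cv2.imread("pics/side0.png");b=cv2.imread("pics/top0.png")
o=np.hstack([cv2.resize(a[110:400,110:400],(400,400)),cv2.resize(b[80:370,130:420],(400,400))])
cv2.imwrite("pics/both.png",o)
cv2.imwrite("pics/close.png",cv2.resize(b[110:300,120:300],None,fx=3,fy=3,interpolation=cv2.INTER_CUBIC))
E
```

```text
(no output)
```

View pics/both.png

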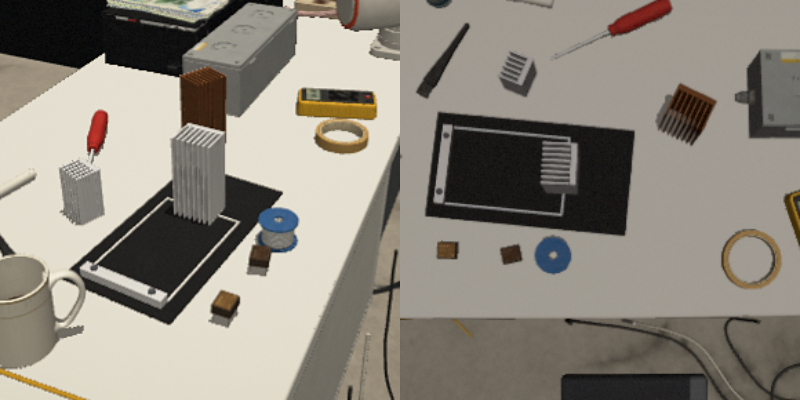

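View pics/close.png

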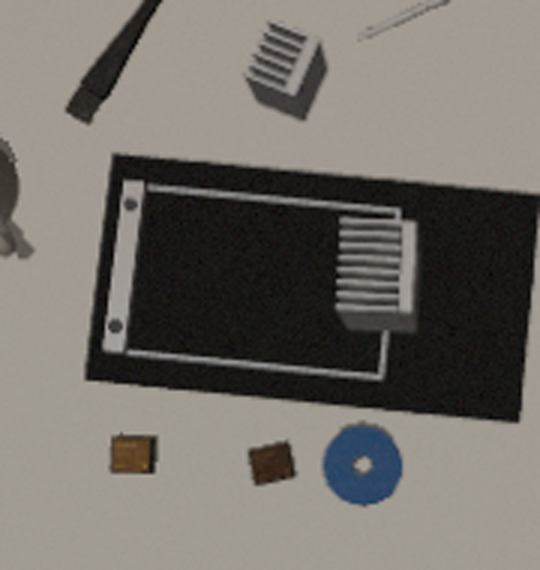

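Candidates in the top view: the silver tall sink at (249,201), the brown look-alike at (342,160) and the short silver sink at (214,133). The crop shows the one on the mat is silver, with fins towards the bar and its flat face outside the near line, so that is the one I'll push. Next I'll fit its pose and the mat's.

```bash
cat >> h.py <<'E'
def rect(P):
    (cx,cy),(a,b),t=cv2.minAreaRect((P[:,:2]*1000).astype(np.float32))
    return cx/1000,cy/1000,a,b,t
def quat(phi,flip):
    al=(phi+np.pi/2+ (np.pi if flip else 0))/2+0.0
    return [np.cos(al),np.sin(al),0,0]
E
python3 - <<'E'
from h import *
c=capture("top")
m=[d for d in silhouettes("top","mat")][0]["region"]
ct=max(cv2.findContours(m.astype(np.uint8),0,2)[0],key=cv2.contourArea).reshape(-1,2)
P=np.array([atz(c,p,0.004) for p in ct]);print("mat",rect(P))
A,u,v=cloud(c)
k=(A[:,2]>.12)&(abs(A[:,0]-.575)<.06)&(abs(A[:,1]-.145)<.06);print("top",k.sum(),rect(A[k]),np.percentile(A[k],[1,50,99],axis=0).round(4).tolist())
# bright pixels for the bar and lines near the mat
g=c["image"].min(2)[v,u]
k=(A[:,2]<.024)&(A[:,2]>.011)&(abs(A[:,0]-.58)<.08)&(abs(A[:,1]-.33)<.04)&(g>90);print("bar",k.sum(),rect(A[k]))
s=capture("side");A,u,v=cloud(s)
k=(A[:,2]<.024)&(A[:,2]>.011)&(abs(A[:,0]-.58)<.08)&(abs(A[:,1]-.33)<.04);print("bar side",k.sum(),rect(A[k]))
k=(A[:,2]>.02)&(A[:,2]<.14)&(abs(A[:,0]-.575)<.06)&(abs(A[:,1]-.145)<.06);print("sink side",k.sum(),rect(A[k]))
for d in (c,s):pass
E
```

```text
mat (0.57952685546875, 0.1957624206542969, 321.1529846191406, 170.1696014404297, 84.13076782226562)
top 551 (0.5762598266601563, 0.14432063293457031, 49.97359085083008, 60.5578727722168, 87.02247619628906) [[0.5458, 0.1185, 0.1204], [0.5772, 0.1402, 0.1324], [0.6056, 0.1691, 0.1374]]
bar 371 (0.5928992919921875, 0.33312216186523436, 17.195932388305664, 122.82040405273438, 84.25567626953125)
bar side 601 (0.5930612182617188, 0.33472576904296875, 20.44317054748535, 126.6776123046875, 84.44924926757812)
sink side 2242 (0.5757130737304688, 0.14569384765625, 54.07568359375, 63.41458511352539, 86.76983642578125)
```

```bash
python3 - <<'E'
from h import *
C=np.array([.576,.1445]);th=np.radians(-3.0);d=np.array([-np.sin(th),np.cos(th)])
best=[]
for f in(0,1):
    q=quat(th,f);j=inverse_kinematics([*(C-d*.075),.25],q);print(f,None if j is None else np.round(j,2))
    if j is not None: best.append((np.abs(np.array(j)-current_joint_pos()).max(),q))
q=min(best,key=lambda b:b[0])[1]
move_gripper(.026)
move_ptp([*(C-d*.075),.25],q)
servo_line([*(C-d*.075),.118],rate=.15)
print(current_position(),current_force(),current_clock())
hit=servo_line([*(C-d*.02),.118],rate=.05,contact_N=1.5)
p=np.array(current_position());print(hit,p,(p[:2]-C)@d,current_force())
for s in (.03,.045,.055,.065):
    servo_line([*(p[:2]+d*s),.118],rate=.08);print(s,np.round(current_force(),1))
sleep(.6);print(current_clock())
c=capture("side");cv2.imwrite("pics/s1.png",cv2.resize(c["image"][110:400,110:400],(560,560)))
E
```

```text
0 [ 0.    0.3   1.53 -0.    1.31  0.05]
1 None
[0.57281018 0.06970286 0.11877827] [-0.14411478  0.42361927  0.32006998] 5.3083
False [0.57486399 0.12427492 0.11789314] -0.020256816671653147 [ 0.61046898 -1.2741456  -0.28864479]
0.03 [0.6 0.4 0.1]
0.045 [-0.4  0.1  0. ]
0.055 [0.3 0.1 0.2]
0.065 [-0.6  0.3  0.3]
8.575
```

View pics/s1.png

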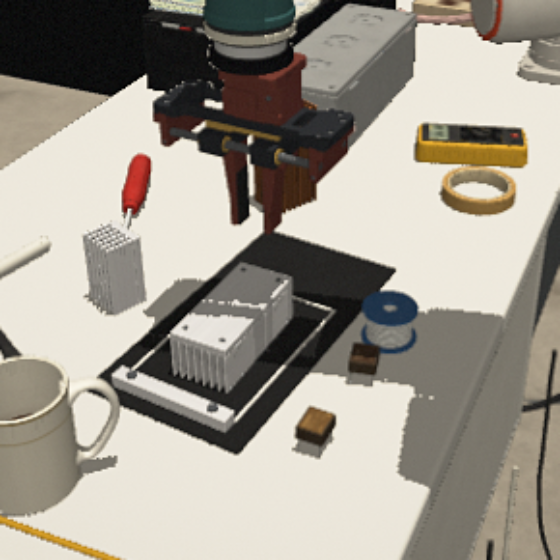

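It toppled and now lies fins down inside the bay lines, flat face up, short of the bar. Next I back off and measure how it lies.

```bash
cat >> h.py <<'E'
def lying():
    for n in("top","side"):
        c=capture(n);A,u,v=cloud(c)
        k=(A[:,2]>.044)&(A[:,2]<.064)&(abs(A[:,0]-.58)<.06)&(A[:,1]>.1)&(A[:,1]<.36)
        r=rect(A[k]);a=r[4] if r[2]>r[3] else r[4]-90
        B=np.array([.5795,.1958]);y=np.array([.1025,.9947]);x=np.array([.9947,-.1025])
        d=np.array(r[:2])-B
        print(n,k.sum(),np.round(r,4),"ang",a%180,"along",d@y,"lat",d@x,"tail",d@y-.065,"nose",d@y+.065)
    return c
E
python3 - <<'E'
from h import *
q=current_orientation();p=current_position()
servo_line([.572,.085,.14],rate=.2)
lying();print(current_clock())
E
```

```text
top 1503 [  0.5814   0.2433 112.3834  60.4484  86.6368] ang 86.63678741455078 along 0.0474939294515991 lat -0.0029561877639771145 tail -0.0175060705484009 nose 0.11249392945159911
side 1606 [  0.5814   0.2364 133.6198  62.8567  87.5521] ang 87.55213928222656 along 0.0405661555090332 lat -0.0022519403137207217 tail -0.024433844490966805 nose 0.1055661555090332
9.4083
```

```bash
python3 - <<'E'
from h import *
B=np.array([.5795,.1958]);y=np.array([.1025,.9947]);x=np.array([.9947,-.1025])
W=lambda s,z:[*(B+y*s-x*.001),z]
q=quat(np.radians(-5.8),0)
servo_line(W(-.068,.14),q,rate=.12)
servo_line(W(-.068,.02),rate=.15)
hit=servo_line(W(.004,.02),rate=.025,contact_N=14)
p=np.array(current_position());print(hit,p,"along",(p[:2]-B)@y,np.round(current_force(),1),np.round(current_torque(),2),current_clock())
c=lying();cv2.imwrite("pics/s2.png",cv2.resize(c["image"][200:360,130:310],None,fx=3,fy=3))
E
```

```text
True [0.57706333 0.18549812 0.0196982 ] along -0.0104970401356753 [ 0.  -0.3  1.2] [-0.22  0.    0.04] 12.9333
top 154 [ 0.5713  0.2785 96.8643 24.251  83.0969] ang 83.09687042236328 along 0.08146070599121091 lat -0.01660111264648436 tail 0.01646070599121091 nose 0.14646070599121092
side 1826 [  0.5859   0.2512 154.0026  62.2456  84.4562] ang 84.45621490478516 along 0.05579265151580809 lat 0.0007030147933959898 tail -0.009207348484191913 nose 0.12079265151580809
```

View pics/s2.png

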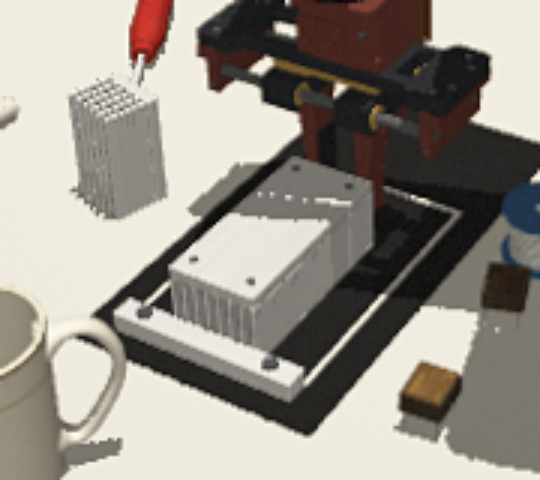

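The side view shows the sink square and apparently at the bar. The tool stopped at -10.5 mm, where about -10 mm was expected. I'll press once more gently to confirm, then back off and check.

```bash
python3 - <<'E'
from h import *
B=np.array([.5795,.1958]);y=np.array([.1025,.9947]);x=np.array([.9947,-.1025])
W=lambda s,z:[*(B+y*s-x*.001),z]
hit=servo_line(W(.004,.02),rate=.012,contact_N=18)
p=np.array(current_position());print(hit,"along",(p[:2]-B)@y,np.round(current_force(),1))
servo_line(W(-.06,.02),rate=.1);servo_line(W(-.06,.2),rate=.2)
servo_line(W(-.16,.3),rate=.2)
lying();t=capture("top");print(current_clock())
cv2.imwrite("pics/t3.png",cv2.resize(t["image"][120:290,130:300],None,fx=3.4,fy=3.4,interpolation=cv2.INTER_CUBIC))
E
```

```text
True along -0.01076635083033706 [-0.2 -1.2  0.7]
top 1747 [  0.587    0.2612 130.1094  61.1883  83.7903] ang 83.79027557373047 along 0.06583021065429688 lat 0.0007397806030273555 tail 0.0008302106542968785 nose 0.1308302106542969
side 1699 [  0.5868   0.2622 131.7888  62.8708  84.5502] ang 84.55020141601562 along 0.06684390699523929 lat 0.0004962282867431839 tail 0.0018439069952392861 nose 0.1318439069952393
16.3167
```

View pics/t3.png

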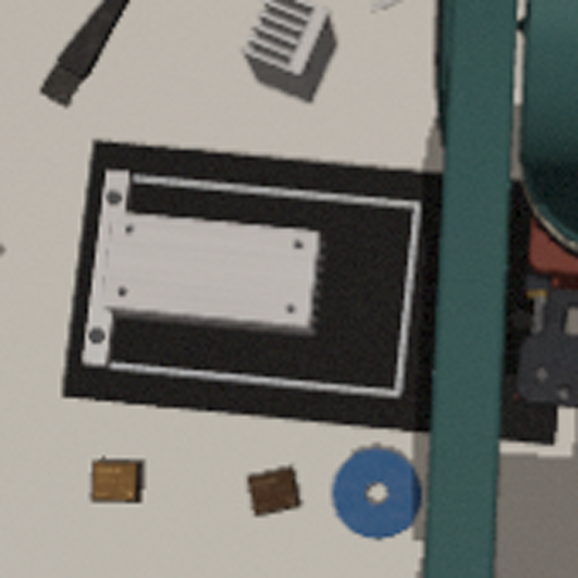

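The sink lies square against the bar, and the modules, reel and short sink look unmoved. Its nose measures 130.8 mm along the mat and the bar's face 130 mm.

```bash
python3 -c "
from bench import *
print(close_job())"
```

```text
the job is handed in; nothing more can be done
None
```

The tall heat sink was tipped fins down inside the bay, pushed end-on until square against the stop bar (within about 1 mm and half a degree by camera), and the job was handed in shortly after 16.3 s on the robot's clock.

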